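Clear the wire spool and hold the findings box open

TASK

At the jeweller's bench, slide the wire spool up off the post on the lid of the wooden findings box and set it down upright in the white tray, without dropping it. Only then raise the box's falling lid, which has a bar handle in front, and finish still holding it open with the fingers, steady at 60 degrees from closed, so that the jeweller can reach in: do not let go at the end. Leave the plaster-filled rubber base, the wax block and the brush where they are.

Things in the scene. Friction and masses are not known exactly. Their poses are not given: they have to be found in the camera images.
- caddy: wooden findings box fixed to the bench, 150 (x) by 200 (y) by 80 high without the lid, open inside with small compartments. Origin at the centre of its underside, z up; its front, with the lid's handle, faces its own -x, the hinge is along its +x upper edge. Its place and yaw vary.
- lid (a joint): angle of the box's lid in rad: 0 closed (as it starts), grows as the front edge rises; 60 degrees = 1.047; stop at 1.9. No spring and hardly any friction: it falls shut if let go below about 1.45.
- flap: the hinged lid itself with its post and handle, 0.3 to 0.6 kg: wooden panel 154 by 204 by 10 thick; closed, its top is 90 above the bench. Origin on the hinge axis, axes equal to the caddy's when closed; opening turns it about its own +y.
- lid_bar (a point): middle of the lid's handle, on its axis: a round steel bar, 10 diameter, 110 long along y, level with the panel, 38 in front of the panel's front edge, on a thin strut at each end, the gap between bar and panel open. 190 in front of the hinge axis and 5 above it when closed; moves with the lid.
- lid_hinge (a point): point on the hinge axis at the middle of the box's rear upper edge, 75 behind the caddy's centre, 80 above the bench; fixed to the caddy, the axis runs along the caddy's y.
- post_tip (a point): tip of the upright steel post, 10 diameter, that rises 46 from the middle of the lid's top; moves with the lid.
- spool: spool of copper wire, two grey flanges 54 diameter and 5 thick, 34 high over all, winding 47 diameter between them, about 0.1 to 0.2 kg, through bore 15. Origin at the centre of its underside, z along the bore. Starts threaded on the lid's post, resting on the lid; the post tip stands 12 above the spool's top.
- tray: shallow white square tray, 130 by 130 by 14 high, walls and floor 5 thick, fixed on the bench to the left or the right of the box. Origin at the centre of its underside.
- sprue_base: bystander: round black rubber base 96 diameter, 22 high, filled with plaster, with a small plaster tree to 85 high; on the other side of the box from the tray. Origin at the centre of its underside.
- wax_block: bystander: blue carving-wax block 75 by 55 by 25. Origin at the centre of its underside.
- bench_brush: bystander: bench brush about 160 long, lying flat along its x.
Not all that is in view belongs to the job. Of the things that look like the spool, the smallest one is meant.

How it is judged:
On the way:
1. the spool stands upright in the tray, let go, with the lid still down (horizontal distance between spool and tray below 0.055 m and height (world z) of spool below 0.012 m and angle between spool's own z axis and vertical below 0.12 rad and linear speed of spool below 0.03 m/s and contact force between the fingers and spool below 0.05 N and value of joint lid below 0.15 rad), for 0.2 s.
At the end, for the whole second after the job is handed in: The lid is held still by the fingers between 53 and 67 degrees from closed, through the last second; the spool stands upright and at rest on the tray's floor, touched by neither fingers nor lid (value of joint lid between 0.925 and 1.17 rad and velocity of joint lid between -0.1 and 0.1 rad/s and contact force between the fingers and flap above 0.2 N and contact force between spool and flap below 0.05 N and horizontal distance between spool and tray below 0.055 m and height (world z) of spool below 0.012 m and angle between spool's own z axis and vertical below 0.12 rad and linear speed of spool below 0.03 m/s and contact force between the fingers and spool below 0.05 N); the arm keeps its last pose, push and grip.
It fails at once if the lid is raised (over 0.25 rad) before the spool is in the tray (value of joint lid above 0.25 rad and horizontal distance between spool and tray above 0.06 m).
It fails at once if the spool is dropped (falls freely faster than 0.75 m/s) (linear speed of spool above 0.75 m/s and contact force between the fingers and spool below 0.01 N).
It fails at once if the rubber base is moved over 30 mm (distance of sprue_base from where it was at the start of the episode above 0.03 m).
It fails at once if the wax block is moved over 30 mm (distance of wax_block from where it was at the start of the episode above 0.03 m).
It fails at once if the brush is moved over 30 mm (distance of bench_brush from where it was at the start of the episode above 0.03 m).
It also fails if it takes over 51 s, if anything falls off the work surface, if the arm or the gripper's body presses on something with over 40 N, if the wrist force passes 120 N, or if a joint passes its speed limit or range.

ROBOT

A 7-joint arm with a two-finger parallel gripper is mounted at the origin on the work surface. World frame = base frame: x ahead of the robot, y to its left, z up, the work surface at z = 0. Lengths are in m, angles in rad, forces in N, time in s.
With the tool pointing down it reaches from about 0.4 to 0.875 m from the base axis. Payload 19.3 kg.
Tool frame: the origin (TCP) lies at the very end of the fingers, on their centre line; the grasp point (between the pads) lies 19 mm behind it; z points along the fingers, y is the line along which they close (so a half turn about z gives the same grasp; the last joint's range is limited). The gripper opens to 85 mm and grips with 20 to 120 N. Pads are 22 mm wide; open, the fingers measure 114 mm over their backs; the gripper's body (76 mm by 85 mm) begins 54 mm behind the grasp point. The pads swing forward as they close: fully open they stand 13 mm farther back than shut.
Start: joints at [1.146, 0.521, -0.036, 1.599, 0.021, 1.021, -0.113], TCP at [0.217, -0.586, 0.231] pointing down, gripper open.
Joint ranges: [-2.91, 2.91], [-0.3, 2.13], [-1.5, 1.42], [0.17, 2.43], [-1.26, 4.41], [0.16, 1.93], [-2.52, 2.52]. Speed limits (rad/s): [1.89, 1.89, 2.39, 2.39, 3.01, 3.01, 3.01].

INTERFACE

Orientations are given as [roll, pitch, yaw] about the fixed x, y, z axes, in that order (R = Rz(yaw) Ry(pitch) Rx(roll)).
In Python, from workcell import bot, grab_frame, calibration, job gives the robot as it stands.
- The arm moves only by the tool advance, called after "Request:" by a JSON object that holds its "api" and its "payload". Schema: {"type":"object","properties":{"rows":{"type":"array","items":{"type":"array","items":{"type":"array","items":{"type":"number"},"minItems":7,"maxItems":7},"minItems":1,"maxItems":5},"minItems":1,"maxItems":1},"grip_force":{"type":"number"},"only":{"type":"string"},"quiet":{"type":"boolean"},"lines":{"type":"string"}},"required":["rows"],"additionalProperties":false}. rows is a list that holds a single list of rows (three levels of brackets), with 1 to 5 rows, each of 7 numbers: the finger opening in m, then dx, dy, dz in normalised numbers (1 is 0.5 m), then a rotation vector rx, ry, rz in normalised numbers (1 is pi rad); each row is the pose to reach, as a shift and turn from the pose commanded when the call began, along the tool's axes at that moment; what a row does not reach only later rows make up. A row lasts 1/8 s, in which the tool goes at most 0.0625 m and 0.188 rad, less where a joint would pass 70% of its speed; a pose out of reach is approached as far as the arm can. The fingers move at their own pace and stop on an object; grip_force is the grip in N (left out, the last holds). Time passes only in rows, so rows that do not move let the fingers close. The tool returns the time, the measured TCP pose, the force, the opening and the grip force at its end. only (a regular expression) keeps the lines of the reply that match it, lines (a string "A,B") keeps lines A to B, and quiet returns only ok. Shift and turn numbers lie between -1 and 1, and a call with a number outside is refused. Input that does not fit is refused with a message, and nothing moves.
- bot.observe(): the state, without advancing time (a new reading comes with each control period).
- grab_frame(name): name is "scene" or "side" or "wrist"; returns (picture, depth): 384x512x3 uint8, blue, green, red; 384x512 float32, m along the optical axis (not along the pixel's ray), 0 where there is no reading.
- calibration(name): a dict with "vfov" (degrees; the focal length in pixels is half the picture's height over the tangent of half this angle, whatever the lens; pixels are square), "cx", "cy" (the principal point, pixels), "eye" and "attitude" of the camera in the world. Camera axes: x right, y down, z forward; pixel columns grow to the right and rows downward; lengths in m; the calibration is good to about 2 mm. A picture is of the moment at which its call begins: read the wrist's pose just before it. calibration takes no time and is no camera call; for the wrist camera it gives the pose at the moment of the call.
- job.job_done(): hands the job in; it is judged then, once.
The state is a dict: "clock": time; "qpos": joint angles; "qd": joint speeds; "joint_efforts": joint torques, N m; "position": TCP position; "tool_rot": TCP orientation; "force": force on the tool from outside, world axes, zero at the start; "moment": the same for the moment, N m; "grip_width": finger opening in m; "finger_force": force on a finger pad.
Only numpy, scipy, OpenCV 4.12 (cv2) and the standard library are available. Lean on these libraries where they do the work, as an engineer would, in place of code of your own. Each camera call takes 0.05 s, during which the arm holds its last target. There are 200 camera calls.

## Working session

There is one attempt and no reset: what is moved stays moved. The work goes in short steps, Python scripts to look and compute and a tool call to move; the robot and the scene stay as the last step left them, time stands still between calls to the robot, and variables do not carry over. Pictures are saved under pics/ and viewed, at most 10 in all, crops included, and the job is handed in when it is done.

```bash
ls; mkdir -p pics; cat > h.py <<'E'
import numpy as np,cv2
from scipy.spatial.transform import Rotation as R
from workcell import bot,grab_frame,calibration,job
def cam(n):
    c=calibration(n); f=192/np.tan(np.radians(c["vfov"])/2)
    a=np.array(c["attitude"],float)
    M=a if a.shape==(3,3) else (R.from_euler('xyz',a).as_matrix() if a.size==3 else R.from_quat(a).as_matrix())
    return f,c["cx"],c["cy"],np.array(c["eye"]),M
def ray(C,u,v):
    f,cx,cy,e,M=C; return e,M@np.array([(u-cx)/f,(v-cy)/f,1.])
def onz(C,u,v,z):
    e,d=ray(C,u,v); return e+d*(z-e[2])/d[2]
def cloud(C,D):
    f,cx,cy,e,M=C; v,u=np.mgrid[:384,:512]
    return (np.stack([(u-cx)/f*D,(v-cy)/f*D,D],-1)@M.T)+e
def proj(C,p):
    f,cx,cy,e,M=C; q=(np.array(p)-e)@M; return q[...,:2]/q[...,2:]*f+[cx,cy]
E
python3 - <<'E'
from h import *
for n in("scene","side","wrist"):
    print(n,calibration(n))
    p,d=grab_frame(n); np.savez(f"pics/{n}0.npz",p=p,d=d); cv2.imwrite(f"pics/{n}0.png",p)
a=[cv2.imread(f"pics/{n}0.png") for n in("scene","side","wrist")]
s=np.vstack([a[0],a[1]]); cv2.imwrite("pics/w.png",a[2])
print(bot.observe())
E
```

```text
pics
scene {'vfov': 52.04599312273433, 'cx': 259.0990623193246, 'cy': 177.5712801254555, 'eye': array([ 1.38520712, -0.18575742,  0.85351618]), 'attitude': array([-2.30523672,  0.01281285,  1.31364103])}
side {'vfov': 52.687896572199875, 'cx': 252.62712711320052, 'cy': 188.14857822208467, 'eye': array([ 0.55363787, -0.82782522,  0.79326142]), 'attitude': array([-2.26218733,  0.01630897, -0.06771191])}
wrist {'vfov': 59.47236223707153, 'cx': 258.8890982899506, 'cy': 192.91755641573872, 'eye': array([ 0.29506989, -0.55680885,  0.37296851]), 'attitude': array([ 2.81222222e+00,  1.28340578e-03, -1.21696115e+00])}
{'clock': 0.15, 'qpos': array([ 1.14577089,  0.52190392, -0.03632181,  1.599856  ,  0.02116995,
        1.02107715, -0.11283674]), 'qd': array([ 0.00079032, -0.00153223,  0.00108235, -0.002059  ,  0.00063673,
       -0.00125172, -0.0008522 ]), 'joint_efforts': array([ 2.10990685e-03, -9.27388716e+01,  1.98032834e+00, -3.70055223e+01,
        1.79214886e-02,  6.30225870e-03, -6.97604628e-05]), 'position': array([ 0.21703599, -0.58584873,  0.23084882]), 'tool_rot': array([-3.14073227e+00,  3.36519294e-05,  3.54755441e-01]), 'force': array([-0.19141231, -0.20443151,  0.25006386]), 'moment': array([ 0.00700006,  0.03091682, -0.00297267]), 'finger_force': 0.0, 'grip_width': 0.08560617796894074}
```

View pics/scene0.png

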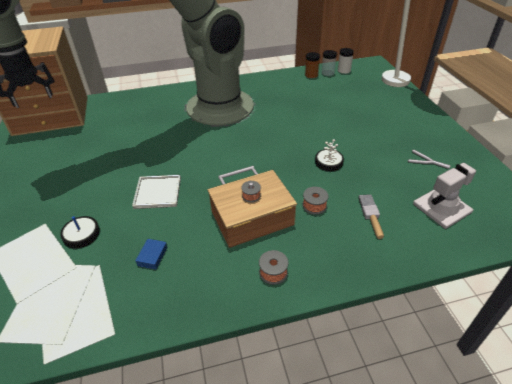

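View pics/side0.png

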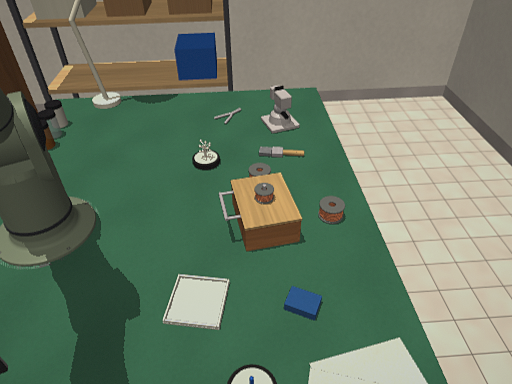

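Scene view: there are three spool candidates, at (251,190) on the lid's post, (315,200) on the bench and (273,267) on the bench. The one at (251,190) is on the post and looks smallest. The tray is at (157,191), the handle at (238,173), and the base at (329,158) is on the other side. In the side view the spool is at (264,192), the tray at (197,301) and the handle at (226,204). Next I measure and confirm this in one crop.

```bash
python3 - <<'E'
from h import *
crops=[]
for n,pts,box in(("scene",[(251,190),(315,200),(273,267)],(195,140,345,290)),("side",[(264,192),(260,170),(331,209)],(210,140,360,290))):
    z=np.load(f"pics/{n}0.npz");p,d=z["p"],z["d"];C=cam(n);P=cloud(C,d)
    hsv=cv2.cvtColor(p,cv2.COLOR_BGR2HSV)
    x0,y0,x1,y1=box; crops.append(cv2.resize(p[y0:y1,x0:x1],(400,400),interpolation=cv2.INTER_CUBIC))
    # lid top: wood colour, height ~0.09 by depth
    wood=(hsv[...,0]>8)&(hsv[...,0]<25)&(hsv[...,1]>80)
    m=wood&(abs(P[...,2]-.09)<.006)&(P[...,0]>.4)&(P[...,0]<1.2)
    nn,l,st,_=cv2.connectedComponentsWithStats(m.astype(np.uint8)); k=1+st[1:,4].argmax(); m=l==k
    print(n,"lid z",np.median(P[m][:,2]),m.sum())
    r=cv2.minAreaRect((P[m][:,:2]*1000).astype(np.float32)); print(" lid rect mm",r, cv2.boxPoints(r).round().tolist())
    # tray
    t=(hsv[...,1]<60)&(hsv[...,2]>140)&(P[...,2]<.03)&(P[...,2]>-.01)&(P[...,0]>.3)&(P[...,0]<.9)
    u,v=(157,191) if n=="scene" else (197,301)
    nn,l=cv2.connectedComponents(t.astype(np.uint8)); 
    k=l[v,u]; r=cv2.minAreaRect((P[l==k][:,:2]*1000).astype(np.float32)); print(" tray",r,np.percentile(P[l==k][:,2],[10,50,95]))
    for (u,v) in pts:
        g=(hsv[...,1]<70)&(P[...,2]>.015)
        w=np.zeros_like(g); w[v-22:v+22,u-22:u+22]=1
        q=P[g&w]; zt=np.percentile(q[:,2],80); q=q[abs(q[:,2]-zt)<.006]
        (c,rr)=cv2.minEnclosingCircle((q[:,:2]*1000).astype(np.float32)); print(" spool",(u,v),"ztop",zt,"c",c,"diam",2*rr,len(q))
    # handle
    u,v=(238,173) if n=="scene" else (226,204)
    g=(hsv[...,1]<70)&(abs(P[...,2]-.087)<.012); w=np.zeros_like(g); w[v-20:v+25,u-25:u+25]=1
    q=P[g&w]; print(" handle",len(q),q.min(0),q.max(0)) if len(q) else None
cv2.imwrite("pics/crop.png",np.hstack(crops))
E
```

```text
scene lid z 0.08863065892400773 2582
 lid rect mm ((629.4404907226562, -20.12805938720703), (158.18490600585938, 203.08058166503906), 8.679789543151855) [[536.0, 68.0], [567.0, -132.0], [723.0, -109.0], [692.0, 92.0]]
 tray ((438.9400634765625, -280.6156005859375), (139.0801239013672, 150.69131469726562), 78.0008544921875) [0.00135071 0.00387799 0.01302286]
 spool (251, 190) ztop 0.12327767002817347 c (630.7852783203125, -19.56401824951172) diam 55.00313186645508 197
 spool (315, 200) ztop 0.04666215814955177 c (649.5615844726562, 144.9627685546875) diam 135.45872497558594 334
 spool (273, 267) ztop 0.04649912500306308 c (826.9718627929688, -12.145962715148926) diam 74.02300262451172 538
 handle 156 [ 0.50429726 -0.09137158  0.07942928] [0.55836982 0.01975471 0.09277515]
side lid z 0.0886508192663461 2419
 lid rect mm ((626.9609375, -22.977508544921875), (154.21653747558594, 208.1091766357422), 8.77701187133789) [[535.0, 68.0], [567.0, -138.0], [719.0, -114.0], [687.0, 92.0]]
 tray ((445.76068115234375, -275.1879577636719), (144.40464782714844, 133.8957977294922), 79.3983383178711) [0.00209976 0.00417937 0.01313332]
 spool (264, 192) ztop 0.12321389125964241 c (628.4364013671875, -22.96183967590332) diam 54.817626953125 181
 spool (260, 170) ztop 0.1223086336832433 c (627.072265625, -20.64182472229004) diam 53.38982391357422 131
 spool (331, 209) ztop 0.0461237798547993 c (824.98876953125, -15.662027359008789) diam 76.16705322265625 326
 handle 168 [ 0.50384252 -0.09663901  0.07948001] [0.55916974 0.04532545 0.09083965]
```

View pics/crop.png

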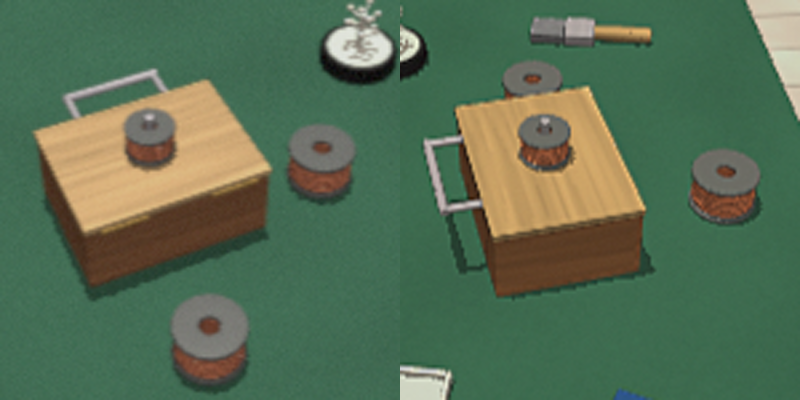

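The crop confirms it: the spool on the post is about 54 mm across and its top is at z = 0.123. The two bench spools are about 75 mm across, so they are decoys. Averaged from both views, the spool is at (0.629, -0.0215), the box yaw is 0.152 and the tray is at (0.442, -0.278). Next I write a shift helper and start moving.

```bash
cat >> h.py <<'E'
def go(x,y,z,yaw=1.723,tilt=0.):
    "tool-axes shift/turn to a world pose: tool down, yaw, tilt about caddy +y (yaw .152)"
    s=bot.observe(); R0=R.from_euler('xyz',s["tool_rot"])
    ay=np.array([-np.sin(.152),np.cos(.152),0])
    Rt=R.from_rotvec(ay*tilt)*R.from_euler('xyz',[np.pi,0,yaw])
    print("now",s["position"].round(4),s["tool_rot"].round(3),"t",s["clock"])
    print("d",(R0.inv().apply(np.array([x,y,z])-s["position"])).round(4),"rv",(R0.inv()*Rt).as_rotvec().round(3))
E
python3 -c "
from h import *
go(.629,-.0215,.23)"
```

```text
now [ 0.217  -0.5858  0.2308] [-3.141  0.     0.355] t 0.15
d [ 0.5823 -0.3861  0.0012] rv [-1.000e-03 -1.000e-03 -1.368e+00]
```

The rows are not in the units I measure in: shifts go in shares of 0.5 m and turns go in shares of pi rad. I convert before sending: 0.25 m / 0.5 = 0.5, -0.166 m / 0.5 = -0.332, -0.7 rad / 3.1416 = -0.2228.

Request:
{"api": "advance", "payload": {"rows": [[[0.085, 0.1, -0.066, 0, 0, 0, -0.0446], [0.085, 0.2, -0.132, 0, 0, 0, -0.0891], [0.085, 0.3, -0.2, 0, 0, 0, -0.1337], [0.085, 0.4, -0.266, 0, 0, 0, -0.1783], [0.085, 0.5, -0.332, 0, 0, 0, -0.2228]]], "grip_force": 40}}

```text
clock: 0.78
position: [0.3947, -0.3419, 0.2314]
tool_rot: [3.141, 0.0, 1.059]
force: [0.5, -0.5, -0.5]
grip_width: 0.0854
finger_force: 0.0
```

```bash
python3 -c "
from h import *
go(.629,-.0215,.23)"
```

```text
now [ 0.3947 -0.3419  0.2314] [3.141 0.    1.059] t 0.775
d [0.3941 0.0475 0.0013] rv [ 0.     0.    -0.664]
```

Converted, 0.3 m / 0.5 = 0.6, 0.036 m / 0.5 = 0.072, -0.664 rad / 3.1416 = -0.2114.

Request:
{"api": "advance", "payload": {"rows": [[[0.085, 0.12, 0.014, 0, 0, 0, -0.0414], [0.085, 0.24, 0.028, 0, 0, 0, -0.0828], [0.085, 0.36, 0.042, 0, 0, 0, -0.1273], [0.085, 0.48, 0.058, 0, 0, 0, -0.1687], [0.085, 0.6, 0.072, 0, 0, 0, -0.2114]]]}}

```text
clock: 1.4
position: [0.5741, -0.0989, 0.2313]
tool_rot: [-3.142, 0.0, 1.723]
force: [-0.2, -0.5, 0.9]
grip_width: 0.0854
finger_force: 0.0
```

```bash
python3 -c "
from h import *
go(.629,-.0215,.23)"
```

```text
now [ 0.5741 -0.0989  0.2313] [-3.142  0.     1.723] t 1.4
d [0.0682 0.0659 0.0013] rv [-0.  0. -0.]
```

Converted, 0.068 m / 0.5 = 0.136, 0.066 m / 0.5 = 0.132.

Request:
{"api": "advance", "payload": {"rows": [[[0.085, 0.068, 0.066, 0, 0, 0, 0], [0.085, 0.136, 0.132, 0, 0, 0, 0], [0.085, 0.136, 0.132, 0, 0, 0, 0]]]}}

```text
clock: 1.78
position: [0.6294, -0.0194, 0.2307]
tool_rot: [3.142, -0.002, 1.723]
force: [-1.0, -0.4, -0.1]
grip_width: 0.085
finger_force: 0.0
```

```bash
python3 - <<'E'
from h import *
C=cam("wrist");p,d=grab_frame("wrist");cv2.imwrite("pics/w1.png",p);P=cloud(C,d)
print(C[3], proj(C,np.array([.629,-.0215,.124])))
hsv=cv2.cvtColor(p,cv2.COLOR_BGR2HSV)
m=(hsv[...,1]<70)&(abs(P[...,2]-.124)<.006)&(np.hypot(P[...,0]-.629,P[...,1]+.0215)<.05)
q=P[m];print(len(q),np.median(q[:,2]) if len(q) else 0);
c=cv2.fitEllipse(cv2.convexHull((q[:,:2]*1000).astype(np.float32)));print("spool",c)
t=P[(abs(P[...,2]-.136)<.004)&(np.hypot(P[...,0]-.629,P[...,1]+.0215)<.02)]
print("post",len(t),t.mean(0) if len(t) else 0)
b=P[(hsv[...,1]<70)&(abs(P[...,2]-.088)<.008)&(P[...,0]<.56)&(P[...,0]>.48)&(abs(P[...,1]+.04)<.08)]
if len(b): print("bar",len(b),b.min(0),b.max(0),np.percentile(b[:,2],95), cv2.minAreaRect((b[:,:2]*1000).astype(np.float32)))
go(.629,-.0215,.095)
E
```

```text
[0.61633186 0.06310844 0.37305491] [258.22630525 193.92659372]
3095 0.12339421214210586
spool ((626.5926513671875, -20.281328201293945), (52.23428726196289, 52.92426300048828), 56.561180114746094)
post 137 [ 0.62623667 -0.01987711  0.13502404]
bar 2033 [ 0.50066334 -0.09274017  0.08158355] [0.55805302 0.02164454 0.09135976] 0.08967462260900759 ((529.3781127929688, -35.83457565307617), (43.336692810058594, 110.08670043945312), 8.733757972717285)
now [ 0.6287 -0.0217  0.2307] [-3.141e+00 -1.000e-03  1.721e+00] t 1.825
d [1.000e-04 5.000e-04 1.357e-01] rv [-0.001 -0.001 -0.002]
```

View pics/w1.png

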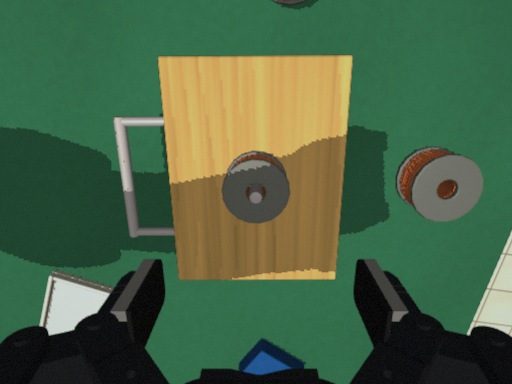

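The wrist view shows the spool's flange at (256,188), the post tip at (256,197), the handle bar at (125,178), and the open fingers to left and right of the spool. I go down and grip.

Converted, 0.134 m / 0.5 = 0.268, -0.001 m / 0.5 = -0.002.

Request:
{"api": "advance", "payload": {"rows": [[[0.085, 0, -0.002, 0.09, 0, 0, 0], [0.085, 0, -0.002, 0.17, 0, 0, 0], [0.085, 0, -0.002, 0.23, 0, 0, 0], [0.085, 0, -0.002, 0.26, 0, 0, 0], [0.085, 0, -0.002, 0.268, 0, 0, 0]]]}}

```text
clock: 2.45
position: [0.6273, -0.0241, 0.097]
tool_rot: [-3.141, 0.0, 1.718]
force: [-0.0, 0.0, 0.2]
grip_width: 0.0849
finger_force: 0.0
```

Request:
{"api": "advance", "payload": {"rows": [[[0.045, 0, 0, 0, 0, 0, 0], [0.045, 0, 0, 0, 0, 0, 0], [0.045, 0, 0, 0, 0, 0, 0], [0.045, 0, 0, 0, 0, 0, 0], [0.045, 0, 0, 0, 0, 0, 0]]], "grip_force": 40}}

```text
clock: 3.08
position: [0.6281, -0.0236, 0.0988]
tool_rot: [3.14, 0.001, 1.718]
force: [-2.1, -0.6, 9.7]
grip_width: 0.0516
finger_force: 39.9
```

Converted, -0.04 m / 0.5 = -0.08, -0.03 m / 0.5 = -0.06.

Request:
{"api": "advance", "payload": {"rows": [[[0.045, 0, 0, -0.01, 0, 0, 0], [0.045, 0, 0, -0.02, 0, 0, 0], [0.045, 0, 0, -0.04, 0, 0, 0], [0.045, 0, 0, -0.06, 0, 0, 0], [0.045, 0, 0, -0.08, 0, 0, 0]]]}}

```text
clock: 3.7
position: [0.6276, -0.0236, 0.1382]
tool_rot: [3.141, 0.0, 1.719]
force: [-0.7, 0.1, -1.1]
grip_width: 0.0517
finger_force: 41.9
```

```bash
python3 - <<'E'
from h import *
s=bot.observe();print(s["force"],s["grip_width"],s["position"])
p,d=grab_frame("side");cv2.imwrite("pics/s1.png",cv2.resize(p[110:260,190:340],(600,600)))
E
```

```text
[-0.65666232  0.14415698 -1.06109281] 0.051713759324896094 [ 0.62757217 -0.02357506  0.13819531]
```

View pics/s1.png

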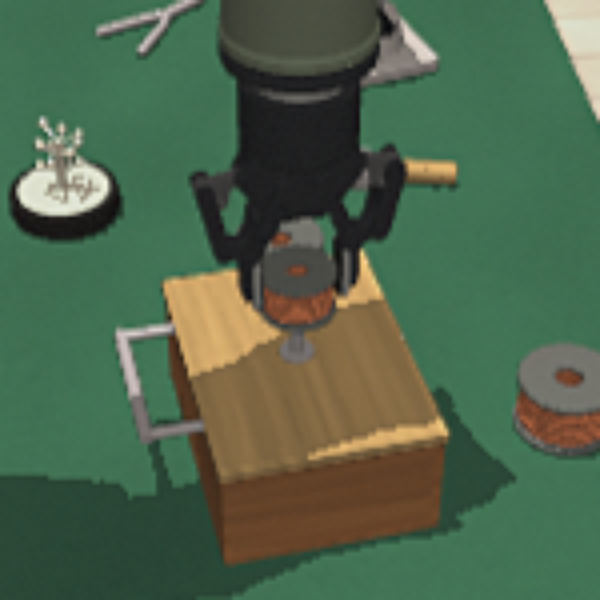

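The close-up shows the spool upright in the fingers at (297,290), mostly off the post at (297,345). I lift it clear and carry it to the tray.

Converted, -0.06 m / 0.5 = -0.12, -0.04 m / 0.5 = -0.08.

Request:
{"api": "advance", "payload": {"rows": [[[0.045, 0, 0, -0.04, 0, 0, 0], [0.045, 0, 0, -0.08, 0, 0, 0], [0.045, 0, 0, -0.12, 0, 0, 0], [0.045, 0, 0, -0.12, 0, 0, 0]]]}}

```text
clock: 4.25
position: [0.6284, -0.0235, 0.1996]
tool_rot: [3.138, 0.001, 1.719]
force: [-0.1, 0.4, -1.6]
grip_width: 0.0516
finger_force: 42.1
```

```bash
python3 -c "
from h import *
go(.442,-.278,.2)"
```

```text
now [ 0.6284 -0.0235  0.1996] [3.138e+00 1.000e-03 1.719e+00] t 4.25
d [-0.2243 -0.2218 -0.001 ] rv [ 0.003  0.001 -0.004]
```

Converted, -0.15 m / 0.5 = -0.3, -0.12 m / 0.5 = -0.24.

Request:
{"api": "advance", "payload": {"rows": [[[0.045, -0.04, -0.04, 0, 0, 0, 0], [0.045, -0.1, -0.1, 0, 0, 0, 0], [0.045, -0.17, -0.17, 0, 0, 0, 0], [0.045, -0.24, -0.24, 0, 0, 0, 0], [0.045, -0.3, -0.3, 0, 0, 0, 0]]]}}

```text
clock: 4.88
position: [0.4998, -0.1955, 0.1971]
tool_rot: [-3.141, 0.0, 1.718]
force: [-0.3, -0.7, -1.4]
grip_width: 0.0515
finger_force: 42.1
```

Request:
{"api": "advance", "payload": {"rows": [[[0.045, -0.06, -0.06, 0, 0, 0, 0], [0.045, -0.11, -0.11, 0.02, 0, 0, 0], [0.045, -0.14, -0.14, 0.06, 0, 0, 0], [0.045, -0.148, -0.144, 0.12, 0, 0, 0], [0.045, -0.148, -0.144, 0.18, 0, 0, 0]]]}}

```text
clock: 5.5
position: [0.4404, -0.2784, 0.1063]
tool_rot: [-3.142, 0.0, 1.718]
force: [0.2, 0.4, -0.8]
grip_width: 0.0514
finger_force: 42.1
```

```bash
python3 - <<'E'
from h import *
go(.442,-.278,.1)
p,d=grab_frame("scene");C=cam("scene");P=cloud(C,d);hsv=cv2.cvtColor(p,cv2.COLOR_BGR2HSV)
cv2.imwrite("pics/c2.png",cv2.resize(p[110:230,80:240],(800,600)))
m=(hsv[...,0]<14)&(hsv[...,1]>90)&(np.hypot(P[...,0]-.442,P[...,1]+.278)<.06)&(P[...,2]>.03)
print("copper z range",m.sum(),np.percentile(P[m],[2,50,98],axis=0).round(4) if m.any() else 0)
E
```

```text
now [ 0.4404 -0.2784  0.1063] [-3.142  0.     1.718] t 5.5
d [0.0002 0.0016 0.0063] rv [-0.     0.    -0.005]
copper z range 48 [[ 0.448  -0.2973  0.1007]
 [ 0.4585 -0.2603  0.1137]
 [ 0.4713 -0.2505  0.1289]]
```

View pics/c2.png

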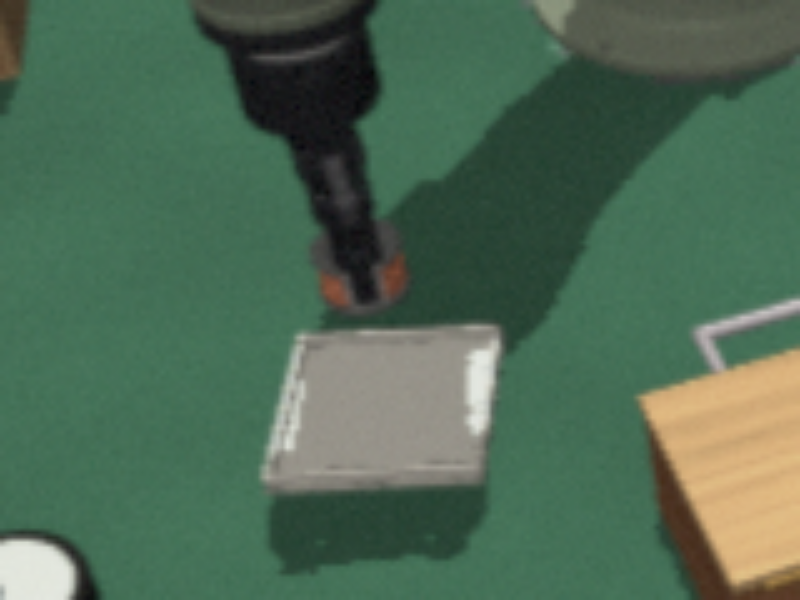

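The crop shows the spool upright at (360,270), still high above the table, and the empty tray centred at (385,405). I check the tray's centre by casting rays from its rim corners in both views before lowering.

```bash
python3 - <<'E'
from h import *
for n,c in(("scene",[(140.4,177),(180,175.6),(177,204),(133.6,203)]),("side",[(179,275.5),(229,279),(217,327),(164,322)])):
    C=cam(n); q=np.array([onz(C,u,v,.014) for u,v in c]); print(n,q[:,:2].round(3).tolist(),q.mean(0).round(4))
C=cam("scene");print("tcp proj in crop",(proj(C,bot.observe()["position"])-[80,110])*5)
go(.442,-.278,.012)
E
```

```text
scene [[0.378, -0.326], [0.406, -0.202], [0.531, -0.225], [0.492, -0.35]] [ 0.452  -0.2759  0.014 ]
side [[0.399, -0.212], [0.523, -0.232], [0.494, -0.36], [0.376, -0.338]] [ 0.4479 -0.2853  0.014 ]
tcp proj in crop [357.56722198 274.68002101]
now [ 0.4391 -0.2772  0.103 ] [-3.138e+00 -3.000e-03  1.718e+00] t 5.55
d [-0.0015  0.003   0.091 ] rv [-0.003 -0.003 -0.005]
```

Converted, 0.08 m / 0.5 = 0.16, 0.009 m / 0.5 = 0.018.

Request:
{"api": "advance", "payload": {"rows": [[[0.045, -0.008, 0.018, 0.06, 0, 0, 0], [0.045, -0.008, 0.018, 0.11, 0, 0, 0], [0.045, -0.008, 0.018, 0.14, 0, 0, 0], [0.045, -0.008, 0.018, 0.16, 0, 0, 0], [0.045, -0.008, 0.018, 0.16, 0, 0, 0]]]}}

```text
clock: 6.18
position: [0.4503, -0.2804, 0.0273]
tool_rot: [-3.141, -0.0, 1.719]
force: [-0.3, -0.0, -2.5]
grip_width: 0.0515
finger_force: 42.4
```

Request:
{"api": "advance", "payload": {"rows": [[[0.045, 0, 0, 0.006, 0, 0, 0], [0.045, 0, 0, 0.01, 0, 0, 0], [0.045, 0, 0, 0.012, 0, 0, 0]]]}}

```text
clock: 6.55
position: [0.4505, -0.2805, 0.0214]
tool_rot: [3.141, 0.0, 1.719]
force: [0.1, 0.2, -0.7]
grip_width: 0.0515
finger_force: 42.4
```

Converted, 0.006 m / 0.5 = 0.012, 0.004 m / 0.5 = 0.008.

Request:
{"api": "advance", "payload": {"rows": [[[0.045, 0, 0, 0.004, 0, 0, 0], [0.045, 0, 0, 0.008, 0, 0, 0], [0.045, 0, 0, 0.012, 0, 0, 0], [0.045, 0, 0, 0.012, 0, 0, 0]]]}}

```text
clock: 7.05
position: [0.4503, -0.2804, 0.0151]
tool_rot: [-3.141, -0.0, 1.719]
force: [0.7, 0.6, -1.2]
grip_width: 0.0515
finger_force: 42.4
```

Request:
{"api": "advance", "payload": {"rows": [[[0.045, 0, 0, 0.002, 0, 0, 0], [0.045, 0, 0, 0.004, 0, 0, 0], [0.045, 0, 0, 0.004, 0, 0, 0]]]}}

```text
clock: 7.42
position: [0.4505, -0.2805, 0.0138]
tool_rot: [3.142, 0.0, 1.719]
force: [-4.1, 0.5, 11.6]
grip_width: 0.0513
finger_force: 43.1
```

Contact is at z = 0.0138, as predicted. I open only partway to stay inside the tray walls, then rise.

Request:
{"api": "advance", "payload": {"rows": [[[0.056, 0, 0, 0, 0, 0, 0], [0.06, 0, 0, 0, 0, 0, 0], [0.068, 0, 0, 0, 0, 0, 0], [0.07, 0, 0, 0, 0, 0, 0], [0.07, 0, 0, 0, 0, 0, 0]]]}}

```text
clock: 8.05
position: [0.4504, -0.2804, 0.0132]
tool_rot: [-3.142, -0.0, 1.719]
force: [-0.5, -0.6, 0.8]
grip_width: 0.0699
finger_force: 0.0
```

Request:
{"api": "advance", "payload": {"rows": [[[0.07, 0, 0, -0.02, 0, 0, 0], [0.07, 0, 0, -0.06, 0, 0, 0], [0.07, 0, 0, -0.12, 0, 0, 0], [0.07, 0, 0, -0.22, 0, 0, 0], [0.07, 0, 0, -0.32, 0, 0, 0]]]}}

```text
clock: 8.68
position: [0.4502, -0.2802, 0.1754]
tool_rot: [3.142, -0.0, 1.719]
force: [0.2, -0.3, 0.1]
grip_width: 0.0699
finger_force: 0.0
```

```bash
python3 - <<'E'
from h import *
for n in("side","scene"):
    p,d=grab_frame(n);C=cam(n);P=cloud(C,d);hsv=cv2.cvtColor(p,cv2.COLOR_BGR2HSV)
    if n=="side": cv2.imwrite("pics/s3.png",cv2.resize(p[240:350,130:280],(750,550)))
    q=P[(hsv[...,1]<70)&(abs(P[...,2]-.039)<.006)&(np.hypot(P[...,0]-.449,P[...,1]+.28)<.045)]
    if len(q)>5: print(n,len(q),"z",np.percentile(q[:,2],[10,50,90]).round(4),cv2.minEnclosingCircle((q[:,:2]*1000).astype(np.float32)))
# bar centre: guess
go(.514,-.039,.174)
E
```

```text
side 316 z [0.0363 0.0379 0.0396] ((451.0154113769531, -278.84820556640625), 26.634735107421875)
scene 159 z [0.0348 0.0374 0.0391] ((452.73419189453125, -275.713134765625), 27.455493927001953)
now [ 0.4523 -0.2814  0.1786] [3.136 0.005 1.719] t 8.775
d [0.2307 0.0967 0.0041] rv [ 0.006  0.005 -0.004]
```

View pics/s3.png

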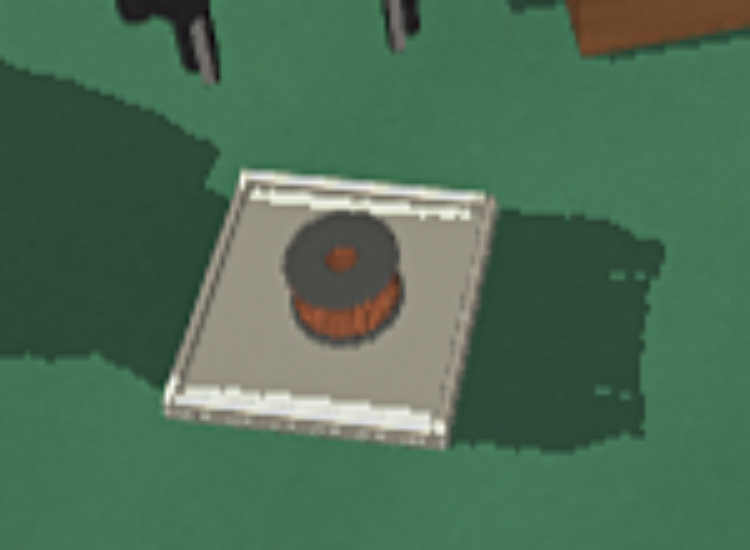

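The spool at (343,260) stands upright and free inside the tray, which spans (165..495,172..445); its top measures z ≈ 0.038. Next is the handle: the bar's middle is at (0.513, -0.038, 0.085). I narrow the fingers to 34 mm so one fits the gap.

Converted, 0.232 m / 0.5 = 0.464, 0.2 m / 0.5 = 0.4.

Request:
{"api": "advance", "payload": {"rows": [[[0.034, 0.1, 0.04, 0, 0, 0, 0], [0.034, 0.2, 0.08, 0, 0, 0, 0], [0.034, 0.3, 0.124, 0, 0, 0, 0], [0.034, 0.4, 0.166, 0, 0, 0, 0], [0.034, 0.464, 0.193, 0, 0, 0, 0]]]}}

```text
clock: 9.4
position: [0.5119, -0.0341, 0.1739]
tool_rot: [3.141, -0.0, 1.721]
force: [0.9, -0.2, 0.3]
grip_width: 0.0344
finger_force: 0.0
```

Request:
{"api": "advance", "payload": {"rows": [[[0.034, 0, 0, 0, 0, 0, 0], [0.034, 0, 0, 0, 0, 0, 0]]]}}

```text
clock: 9.65
position: [0.5114, -0.0375, 0.1735]
tool_rot: [-3.141, 0.0, 1.719]
force: [-0.0, 0.6, -1.1]
grip_width: 0.034
finger_force: 0.0
```

```bash
python3 - <<'E'
from h import *
C=cam("wrist");p,d=grab_frame("wrist");P=cloud(C,d);hsv=cv2.cvtColor(p,cv2.COLOR_BGR2HSV);cv2.imwrite("pics/w4.png",p)
b=P[(hsv[...,1]<70)&(abs(P[...,2]-.088)<.008)&(P[...,0]<.56)&(P[...,0]>.48)&(abs(P[...,1]+.04)<.08)]
print("bar",len(b),np.percentile(b[:,2],95), cv2.minAreaRect((b[:,:2]*1000).astype(np.float32)))
# bar itself, in caddy axes about (.513,-.038)
q=(b[:,:2]-[.513,-.038])@np.array([[.988,-.152],[.152,.988]]); k=(abs(q[:,1])<.04)&(q[:,0]<.02); print("x' off",np.percentile(q[k,0],[2,50,98]),k.sum())
go(.513,-.038,.066)
E
```

```text
bar 2781 0.08981629486611478 ((529.2911376953125, -36.131004333496094), (43.354698181152344, 110.09080505371094), 8.546838760375977)
x' off [-0.005014   -0.00029754  0.00416251] 1395
now [ 0.5114 -0.0379  0.1734] [-3.141  0.     1.718] t 9.7
d [-0.0003  0.0016  0.1074] rv [-0.     0.    -0.005]
```

View pics/w4.png

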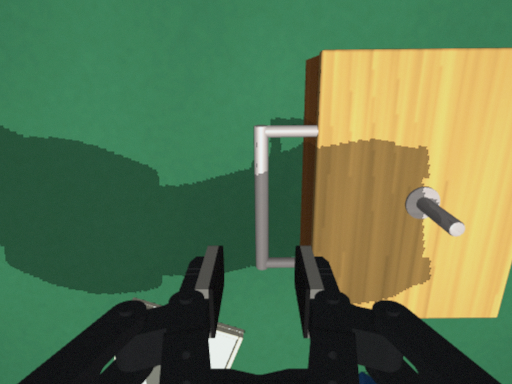

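The wrist view shows the bar at column 262, between the fingers at columns 215 and 305, with the right finger over the gap. I go down and close.

Converted, 0.107 m / 0.5 = 0.214, 0.104 m / 0.5 = 0.208.

Request:
{"api": "advance", "payload": {"rows": [[[0.034, 0, 0.003, 0.07, 0, 0, 0], [0.034, 0, 0.003, 0.13, 0, 0, 0], [0.034, 0, 0.003, 0.18, 0, 0, 0], [0.034, 0, 0.003, 0.208, 0, 0, 0], [0.034, 0, 0.003, 0.214, 0, 0, 0]]]}}

```text
clock: 10.32
position: [0.5129, -0.0371, 0.066]
tool_rot: [-3.141, 0.0, 1.718]
force: [0.3, 0.0, 0.8]
grip_width: 0.0342
finger_force: 0.0
```

Request:
{"api": "advance", "payload": {"rows": [[[0.002, 0, 0, 0, 0, 0, 0], [0.002, 0, 0, 0, 0, 0, 0], [0.002, 0, 0, 0, 0, 0, 0], [0.002, 0, 0, 0, 0, 0, 0]]], "grip_force": 50}}

```text
clock: 10.82
position: [0.5131, -0.0368, 0.0671]
tool_rot: [3.141, 0.001, 1.719]
force: [-4.6, -0.3, 8.5]
grip_width: 0.0079
finger_force: 48.9
```

```bash
python3 - <<'E'
from h import *
s=bot.observe();print(s["qpos"].round(2),s["finger_force"],s["grip_width"])
# arc targets: hinge from bar; grasp point 19 mm behind TCP
cy=np.array([.6268,-.0203]);ux=np.array([.9885,.1514]);h=np.r_[cy+.075*ux,.080]
s0=s["position"];R0=R.from_euler('xyz',s["tool_rot"])
g0=s0-R0.apply([0,0,.019]); bx=(g0[:2]-h[:2])@ux; r=np.hypot(bx,.005); print("grasp",g0,"bx",bx)
ay=np.array([-.1514,.9885,0])
for deg,tl in((10,0),(20,0),(30,5),(40,10),(50,15),(60,20)):
    v=R.from_rotvec(ay*np.radians(deg)).apply(np.r_[-.190*ux,.005]); Rt=R.from_rotvec(ay*np.radians(tl))*R0
    g=h+v; t=g+Rt.apply([0,0,.019]); print(deg,tl,"d",R0.inv().apply(t-s0).round(4),"rv",(R0.inv()*Rt).as_rotvec().round(3),t.round(3))
E
```

```text
[ 0.27  0.63 -0.42  2.    0.43  0.61 -0.29] 48.94545257091522 0.007902748518291172
grasp [ 0.5131005  -0.03680821  0.08605972] bx -0.18989536100921703
10 0 d [-0.0009  0.0037 -0.0319] rv [0. 0. 0.] [ 0.517 -0.037  0.099]
20 0 d [-0.0009  0.0131 -0.0636] rv [0. 0. 0.] [ 0.526 -0.036  0.131]
30 5 d [-0.0008  0.0262 -0.0933] rv [ 0.087 -0.    -0.   ] [ 0.539 -0.034  0.16 ]
40 10 d [-0.0008  0.0443 -0.1202] rv [ 0.175 -0.001 -0.   ] [ 0.557 -0.031  0.187]
50 15 d [-0.0007  0.0667 -0.1433] rv [ 0.262 -0.001 -0.   ] [ 0.579 -0.028  0.21 ]
60 20 d [-0.0006  0.0928 -0.1621] rv [ 0.349 -0.001 -0.   ] [ 0.605 -0.024  0.229]
```

Converted, -0.0635 m / 0.5 = -0.127, 0.013 m / 0.5 = 0.026.

Request:
{"api": "advance", "payload": {"rows": [[[0.002, 0, 0.002, -0.02, 0, 0, 0], [0.002, 0, 0.004, -0.044, 0, 0, 0], [0.002, 0, 0.01, -0.074, 0, 0, 0], [0.002, 0, 0.018, -0.102, 0, 0, 0], [0.002, 0, 0.026, -0.127, 0, 0, 0]]]}}

```text
clock: 11.45
position: [0.5252, -0.0348, 0.1309]
tool_rot: [-3.14, 0.0, 1.719]
force: [-7.1, -2.8, -0.6]
grip_width: 0.0084
finger_force: 48.7
```

```bash
cat > arc.py <<'E'
from h import *
import sys
s=bot.observe();s0=s["position"];R0=R.from_euler('xyz',s["tool_rot"]);print(s["qpos"].round(2),s["force"].round(1),s["grip_width"],s["finger_force"])
ux=np.array([.9885,.1514]);h=np.r_[np.array([.6268,-.0203])+.075*ux,.080];ay=np.array([-.1514,.9885,0])
g=s0-R0.apply([0,0,.019]);b=g-h;print("lid deg",np.degrees(np.arctan2(b[2],-b[:2]@ux))-1.5,"r",np.hypot(b[2],b[:2]@ux))
Rc=R.from_euler('xyz',[np.pi,0,1.718])
for a in sys.argv[1:]:
    deg,tl=map(float,a.split(','));v=R.from_rotvec(ay*np.radians(deg)).apply(np.r_[-.190*ux,.005]);Rt=R.from_rotvec(ay*np.radians(tl))*Rc
    t=h+v+Rt.apply([0,0,.019]);print(a,"d",R0.inv().apply(t-s0).round(4),"rv",(R0.inv()*Rt).as_rotvec().round(3))
E
python3 arc.py 25,2 30,5 35,7 40,10
```

```text
[ 0.31  0.54 -0.48  1.93  0.35  0.76 -0.23] [-7.1 -2.8 -0.6] 0.008381470548476348 48.69989812374115
lid deg 19.99199119610161 r 0.19087277688891396
25,2 d [-0.001   0.0069 -0.0149] rv [0.033 0.    0.001]
30,5 d [-0.0009  0.0139 -0.0295] rv [ 0.086 -0.     0.001]
35,7 d [-0.0009  0.0225 -0.0433] rv [ 0.121 -0.     0.001]
40,10 d [-0.0009  0.0319 -0.0564] rv [ 0.173 -0.001  0.001]
```

Converted, -0.0565 m / 0.5 = -0.113, -0.048 m / 0.5 = -0.096, 0.175 rad / 3.1416 = 0.0557.

Request:
{"api": "advance", "payload": {"rows": [[[0.002, 0, 0.012, -0.026, 0.0095, 0, 0], [0.002, 0, 0.024, -0.052, 0.0223, 0, 0], [0.002, 0, 0.038, -0.074, 0.0318, 0, 0], [0.002, 0, 0.052, -0.096, 0.0446, 0, 0], [0.002, 0, 0.066, -0.113, 0.0557, 0, 0]]]}}

```text
clock: 12.08
position: [0.5556, -0.0301, 0.1881]
tool_rot: [-2.959, 0.0, 1.719]
force: [-28.3, -2.5, 18.2]
grip_width: 0.0082
finger_force: 50.6
```

```bash
python3 arc.py 45,12 50,14 55,17 60,20
```

```text
[ 0.27  0.6  -0.49  1.66  0.29  1.15 -0.17] [-28.3  -2.5  18.2] 0.008207202408724905 50.62669515609741
lid deg 39.98404544483235 r 0.19140166393622007
45,12 d [-0.0011  0.0098 -0.0132] rv [ 0.026 -0.001  0.001]
50,14 d [-0.001   0.0195 -0.0262] rv [ 0.061 -0.001  0.001]
55,17 d [-0.001   0.0299 -0.0383] rv [ 0.114 -0.001  0.001]
60,20 d [-0.0009  0.0414 -0.0494] rv [ 0.166 -0.001  0.001]
```

The radial force is growing, so my hinge estimate is slightly off. I relax outward a few mm and continue.

Converted, -0.0155 m / 0.5 = -0.031, -0.003 m / 0.5 = -0.006, 0.026 rad / 3.1416 = 0.0083.

Request:
{"api": "advance", "payload": {"rows": [[[0.002, 0, -0.002, -0.006, 0, 0, 0], [0.002, 0, 0.006, -0.018, 0.0048, 0, 0], [0.002, 0, 0.014, -0.031, 0.0083, 0, 0]]]}}

```text
clock: 12.45
position: [0.5674, -0.0281, 0.2018]
tool_rot: [-2.939, -0.001, 1.719]
force: [-7.8, -0.3, 5.7]
grip_width: 0.0083
finger_force: 49.9
```

```bash
python3 arc.py 50,14 55,17 60,20
```

```text
[ 0.25  0.61 -0.48  1.6   0.28  1.22 -0.16] [-7.8 -0.3  5.7] 0.008258785666948378 49.875903725624084
lid deg 45.48302712946091 r 0.19207407626707362
50,14 d [-0.0012  0.01   -0.0107] rv [ 0.042 -0.001  0.001]
55,17 d [-0.0011  0.0202 -0.0231] rv [ 0.094 -0.002  0.001]
60,20 d [-0.0011  0.0314 -0.0344] rv [ 0.146 -0.002  0.001]
```

Converted, -0.025 m / 0.5 = -0.05, 0.018 m / 0.5 = 0.036, 0.094 rad / 3.1416 = 0.0299.

Request:
{"api": "advance", "payload": {"rows": [[[0.002, 0, 0.008, -0.013, 0.0064, 0, 0], [0.002, 0, 0.016, -0.025, 0.0134, 0, 0], [0.002, 0, 0.026, -0.038, 0.0223, 0, 0], [0.002, 0, 0.036, -0.05, 0.0299, 0, 0]]]}}

```text
clock: 12.95
position: [0.5906, -0.0244, 0.2227]
tool_rot: [-2.846, -0.001, 1.719]
force: [-3.4, 1.0, -1.7]
grip_width: 0.0079
finger_force: 49.0
```

```bash
python3 arc.py 60,20
```

```text
[ 0.21  0.68 -0.47  1.43  0.27  1.4  -0.15] [-3.4  1.  -1.7] 0.007926231911969598 48.958112597465515
lid deg 55.15109059603795 r 0.19263050642639742
60,20 d [-0.0013  0.0118 -0.0103] rv [ 0.054 -0.002  0.002]
```

Converted, -0.012 m / 0.5 = -0.024, 0.01 m / 0.5 = 0.02, 0.05 rad / 3.1416 = 0.0159.

Request:
{"api": "advance", "payload": {"rows": [[[0.002, 0, 0.01, -0.012, 0.008, 0, 0], [0.002, 0, 0.02, -0.024, 0.0159, 0, 0], [0.002, 0, 0.02, -0.024, 0.0159, 0, 0], [0.002, 0, 0.02, -0.024, 0.0159, 0, 0], [0.002, 0, 0.02, -0.024, 0.0159, 0, 0]]]}}

```text
clock: 13.58
position: [0.6033, -0.0224, 0.2314]
tool_rot: [-2.797, -0.001, 1.719]
force: [-5.5, 0.9, 4.1]
grip_width: 0.0082
finger_force: 49.5
```

```bash
python3 arc.py
python3 - <<'E'
from h import *
p,d=grab_frame("side");cv2.imwrite("pics/s9.png",cv2.resize(p[60:360,140:400],None,fx=2,fy=2))
C=cam("side");P=cloud(C,d);hsv=cv2.cvtColor(p,cv2.COLOR_BGR2HSV)
q=P[(hsv[...,1]<70)&(abs(P[...,2]-.039)<.006)&(np.hypot(P[...,0]-.449,P[...,1]+.28)<.045)];print("spool",np.median(q,0),len(q))
q=P[(hsv[...,0]>8)&(hsv[...,0]<25)&(hsv[...,1]>80)&(P[...,2]>.12)&(P[...,2]<.24)&(abs(P[...,1]+.03)<.12)&(P[...,0]<.75)]
w,v=np.linalg.eigh(np.cov(q.T));n=v[:,0];print("panel",len(q),w,"tilt deg",np.degrees(np.arccos(abs(n[2]))))
E
```

```text
[ 0.19  0.72 -0.46  1.34  0.27  1.5  -0.14] [-5.5  0.9  4.1] 0.008205271640515367 49.53034043312073
lid deg 59.93720975138391 r 0.19273688061529867
spool [ 0.45079891 -0.28089714  0.03762259] 320
panel 544 [5.96512999e-06 1.15082637e-03 3.37710686e-03] tilt deg 58.11230190861522
```

View pics/s9.png

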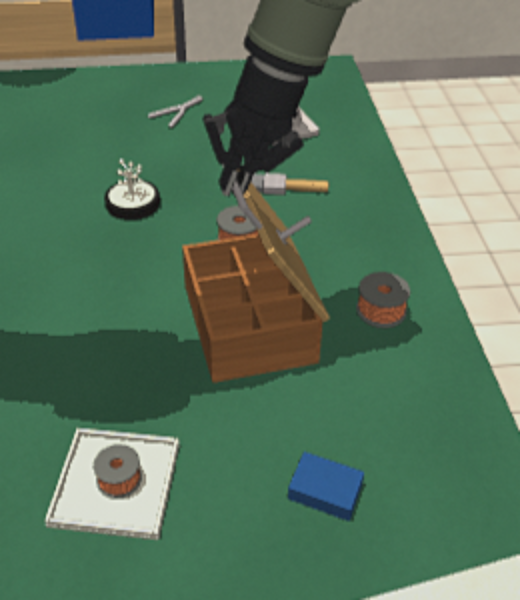

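The picture shows the lid held open at about 60° by the fingers on the bar at (238,185), and the spool upright in the tray at (117,468). The base, wax block and brush have not moved. I let it settle for a moment and hand in.

Request:
{"api": "advance", "payload": {"rows": [[[0.002, 0, 0, 0, 0, 0, 0], [0.002, 0, 0, 0, 0, 0, 0], [0.002, 0, 0, 0, 0, 0, 0], [0.002, 0, 0, 0, 0, 0, 0]]]}}

```text
clock: 14.12
position: [0.6033, -0.0224, 0.2314]
tool_rot: [-2.797, -0.001, 1.719]
force: [-5.0, 0.5, 4.3]
grip_width: 0.0081
finger_force: 49.5
```

```bash
python3 arc.py; python3 -c "
from h import *
print(job.job_done())"
```

```text
[ 0.19  0.72 -0.46  1.34  0.27  1.5  -0.14] [-5.   0.5  4.3] 0.008093996634424366 49.52888309955597
lid deg 59.939197811203144 r 0.19274791530678154
the job is handed in; nothing more can be done
None
```

The job is handed in at 14.1 s: the spool stands upright in the tray and the fingers hold the lid steady at about 60° (58° by the side camera's depth); the hand-in gave no verdict.

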